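# Pack the storage crate

### The job

Pack the patterned tile block, the steel tin and the cardboard packet into the little wooden crate so that all three stand upright on its floor side by side. They only fit together one way: the tile block on edge along one of the crate's longer walls, the tin and the packet in a row beside it. The packet is lying down, so first stand it up on end on the worktop, let go, and take it again from above; leave everything else on the worktop where it is.

Things in the scene. Friction and masses are not known exactly. Their poses are not given: they have to be found in the camera images.
- crate: low open wooden crate, fixed to the worktop. Inside 102 mm (x) by 108 mm (y); walls 8 mm thick, tops 36 mm and inner floor 6 mm above the worktop. Origin: centre of its underside; z up. Same turned half round. Packed, 5 mm are left over in x and 4 mm in y: push each piece up to its wall before the next. Order that leaves the fingers room: tile, low tin, tall packet.
- tile: square block faced with a blue ring-patterned tile, 41 to 42 mm thick (its x) by 104 mm (y) by 104 mm (z), 0.35 kg; stands on edge at the start. Origin: centre of its underside, z up. In the crate its 104 mm width runs along the crate's y (108 mm inside); it does not fit along x.
- tile_mid (a point): middle of the tile block, 52 mm above the block's origin; same axes
- tin: plain rectangular steel tin with a lid line, 56 mm (x) by 62 mm (y) by 100 mm (z), 0.25 kg; the lid is fixed. Stands upright at the start. Origin: its middle, 50 mm above the worktop. In the crate its 62 mm side must run along the crate's y.
- packet: rigid cardboard packet with a paper band, 150 mm long (x), 56 mm wide (y), 42 mm thick (z), 0.12 kg. Origin: its middle. At the start it lies flat, z up, x level, 42 mm high. In the crate it stands on end (x vertical, either end up), its 42 mm thickness (z) along the crate's y and its 56 mm width along the crate's x, next to the tin.
- mug: white mug with blue dots, 92x127x93 mm, loose bystander; origin: centre of its underside
- lemon: yellow lemon, 72x57x58 mm, loose bystander; origin: centre of its underside
- pepper_mill: turned wooden pepper mill, 58x58x170 mm, loose bystander; origin: centre of its underside
- salt_shaker: glass salt shaker with a grey cap, 44x44x90 mm, loose bystander; origin: centre of its underside
- garlic: head of garlic, 53x54x53 mm, loose bystander; origin: centre of its underside
- cup: small stoneware cup without a handle, 69x70x78 mm, loose bystander; origin: centre of its underside
There are look-alikes about, which are no part of the job. Leave any turquoise look-alike of the packet alone.

How it is judged:
By the outcome, as a careful person would: the job done as asked, in the order asked, and still so for the second after the job is handed in, with the robot touching nothing.
It also fails if it takes over 72 s, if anything falls off the work surface, if the arm or the gripper's body presses on something with over 40 N, if the wrist force passes 120 N, or if a joint passes its speed limit or range.

### The arm

A 6-joint arm with a two-finger parallel gripper is mounted at the origin on a cart in front of the work surface, level with it; the furniture and walls round the work are solid. World frame = base frame: x ahead of the robot, y to its left, z up, the work surface at z = 0. Lengths are in m, angles in rad, forces in N, time in s.
With the tool pointing down it reaches from about 0.35 to 0.775 m from the base axis. Payload 5.5 kg.
Tool frame: the origin (TCP) lies at the very end of the fingers, on their centre line; the grasp point (between the pads) lies env.pinch_z behind it (env.pinch_z is the distance from the TCP to the grasp point, in m); z points along the fingers, y is the line along which they close (so a half turn about z gives the same grasp; the last joint's range is limited). The gripper opens to 85 mm and grips with 20 to 120 N. Pads are 22 mm wide; open, the fingers measure 114 mm over their backs; the gripper's body (76 mm by 85 mm) begins 54 mm behind the grasp point. The pads swing forward as they close: fully open they stand 13 mm farther back than shut.
Start: joints at [1.02, 0.313, 0.046, 1.304, 0, 1.431], TCP at [0.23, 0.527, 0.231] pointing down, gripper open.
Joint ranges: [-2.76, 2.76], [-0.86, 1.69], [-1.03, 1.26], [-2.2, 2.34], [-1.47, 1.5], [-3.14, 3.14]. Speed limits (rad/s): [2.57, 2.57, 3.14, 3.14, 3.14, 3.14].

### API

Orientations are given as a unit quaternion [w, x, y, z].
In Python, from workcell import env, eyes gives the robot as it stands.
- The arm moves only by the shell command python3 -m jog 'ROWS' [FORCE]. ROWS is JSON, one flat list of numbers, 7 for each row, row after row: the shift along the world's x, y, z as a fraction of full scale, then the turn, a rotation vector about the world's x, y, z as a fraction of full scale, then the opening, from -1 (shut) to 1 (fully open), so that 0 is half open. A call has 1 to 12 rows; each row is the pose to reach, as a shift and turn from the pose commanded when the call began, turning the shorter way round; what a row does not reach only later rows make up. Full scale, the value 1, is 20 cm for a shift and pi rad for a turn. A row lasts 1/12 s, in which the tool goes at most 41.7 mm and 7.16 degrees, less where a joint would pass 70% of its speed; a pose out of reach is approached as far as the arm can. A call with a number of a shift or a turn outside -1 to 1 is refused whole. A call with a gripper value outside its range is refused whole. The fingers move at their own pace and stop on an object; FORCE is the grip in N (left out, the last holds). Time passes only in rows, so rows that repeat a pose let the fingers close. It gives the time, the measured TCP pose, the force, the opening and the grip force at its end, in the units of the state.
- env.get_state(): the state, without advancing time (a new reading comes with each control period).
- eyes.read_camera(name): name is "scene" or "top" or "wrist"; returns (picture, depth): 384x512x3 uint8, red, green, blue; 384x512 float32, m along the optical axis (not along the pixel's ray), 0 where there is no reading.
- eyes.calibration(name): a dict with "fx", "fy", "cx", "cy" (pixels), "k1" (the pictures are not rectified: a ray, as slopes to the right and down, at radius r is drawn at 1 + k1 r^2 times it, then the intrinsics apply), "R" (3x3) and "t" (3): a world point X has camera coordinates R X + t; the wrist camera has in their place "tool_from_camera" (4x4, takes a point from camera to tool coordinates, whose origin is the TCP and whose axes are the flange's). Camera axes: x right, y down, z forward; pixel columns grow to the right and rows downward; lengths in m; the calibration is good to about 2 mm. A picture is of the moment at which its call begins: read the wrist's pose just before it. calibration takes no time and is no camera call.
- env.hand_in(): hands the job in; it is judged then, once.
The state is a dict: "clock": time; "joint_pos": joint angles; "qvel": joint speeds; "tau": joint torques, N m; "tcp_pos": TCP position; "orientation": TCP orientation; "wrist_force": force on the tool from outside, world axes, zero at the start; "ft_torque": the same for the moment, N m; "finger_gap": finger opening in m; "grip_force": force on a finger pad.
Only numpy, scipy, OpenCV 4.12 (cv2) and the standard library are available. Lean on these libraries where they do the work, as an engineer would, in place of code of your own. Each camera call takes 0.05 s, during which the arm holds its last target. There are 200 camera calls.

## Working session

There is one attempt and no reset: what is moved stays moved. The work goes in short steps, Python scripts to look and compute and a shell command to move; the robot and the scene stay as the last step left them, time stands still between calls to the robot, and variables do not carry over. Pictures are saved under pics/ and viewed, at most 12 in all, crops included, and the job is handed in when it is done.

```bash
ls; mkdir -p pics
python3 - <<'E'
from workcell import env, eyes
import cv2,numpy as np
print(env.pinch_z, env.get_state())
ims=[]
for n in ["scene","top"]:
    p,d=eyes.read_camera(n); np.savez(f"{n}0.npz",p=p,d=d); print(n,eyes.calibration(n))
    cv2.imwrite(f"pics/{n}0.png",cv2.resize(p[:,:,::-1],(768,576)))
print(eyes.calibration("wrist"))
E
```

```text
pics
0.0187 {'clock': 0.0, 'joint_pos': array([1.02038178e+00, 3.14020442e-01, 4.49513593e-02, 1.30360101e+00,
       1.35705992e-05, 1.43119477e+00]), 'qvel': array([ 0.0019393 , -0.00022904, -0.00091981,  0.00039433,  0.00049711,
        0.00087302]), 'tau': array([ 1.19476936e-04, -4.80628073e+01,  2.98533726e+01,  1.93558662e-02,
       -1.09334198e-04,  2.54487567e-06]), 'tcp_pos': array([0.22935785, 0.52670396, 0.23038618]), 'orientation': array([-3.23243148e-04,  2.03965044e-01,  9.78977723e-01, -8.79379869e-04]), 'wrist_force': array([-0.42785317, -0.50418447, -0.15358471]), 'ft_torque': array([0.0229526 , 0.01489369, 0.04426116]), 'grip_force': 0.0, 'finger_gap': 0.0856737030758746}
scene {'fx': 444.37774026834006, 'fy': 444.37774026834006, 'cx': 247.32028268407268, 'cy': 197.26048925343207, 'k1': -0.07013499965574593, 'R': array([[-0.83149023, -0.55534269, -0.01478189],
       [-0.42881073,  0.6585015 , -0.61846353],
       [ 0.3531931 , -0.50790774, -0.78567446]]), 't': array([0.60865427, 0.11210412, 1.55984881])}
top {'fx': 383.1299556877481, 'fy': 383.1299556877481, 'cx': 253.47492281152694, 'cy': 195.9372643449344, 'k1': -0.1261320758068472, 'R': array([[ 0.01320611, -0.9997732 , -0.0167078 ],
       [-0.98412632, -0.01003838, -0.17718528],
       [ 0.17697737,  0.01878251, -0.98403568]]), 't': array([0.26912376, 0.57294129, 1.25208892])}
{'fx': 289.3194328406379, 'fy': 289.3194328406379, 'cx': 254.46595787890254, 'cy': 189.14366233852667, 'k1': -0.04821574723291292, 'tool_from_camera': array([[ 2.65662271e-04, -9.47435236e-01, -3.19947501e-01,
         8.37205744e-02],
       [ 9.99999863e-01,  1.07485636e-04,  5.12041992e-04,
        -7.74187653e-04],
       [-4.50736864e-04, -3.19947593e-01,  9.47435135e-01,
        -1.40848757e-01],
       [ 0.00000000e+00,  0.00000000e+00,  0.00000000e+00,
         1.00000000e+00]])}
```

View pics/scene0.png

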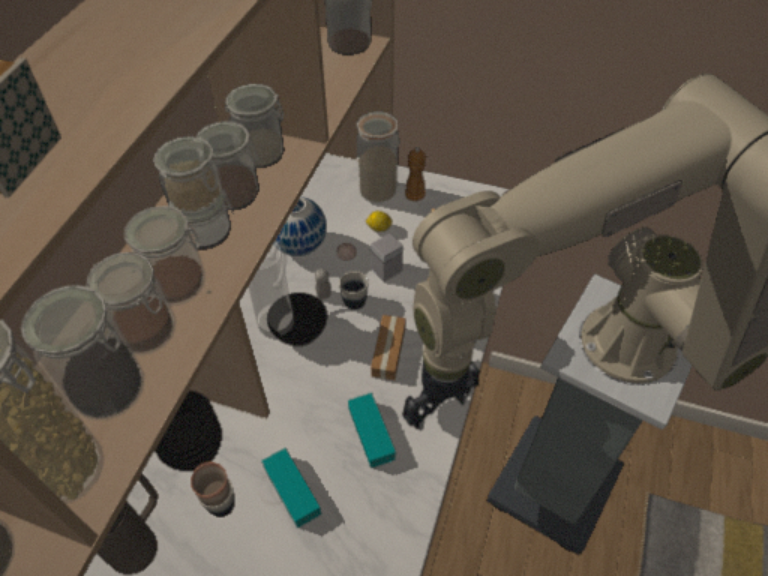

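View pics/top0.png

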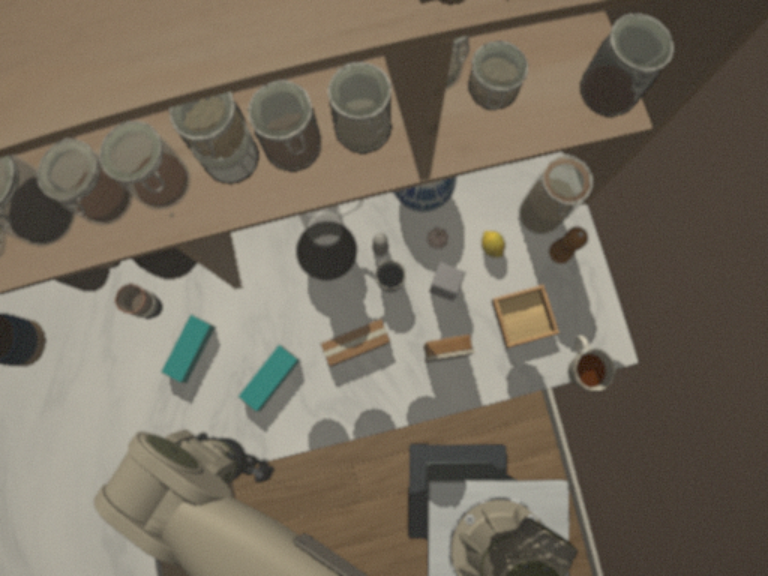

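Top view (768×576): the crate is at (525,317), the tin probably the grey block at (447,280), the lying banded packet at (355,343), and a standing block at (448,347). The turquoise bars at (188,350) and (270,378) are look-alikes. I'll enlarge that area and check the heights with the depth image.

```bash
cat > h.py <<'E'
import numpy as np,cv2
from workcell import env,eyes
from scipy.spatial.transform import Rotation as Ro
def cam(n,st=None):
    c=eyes.calibration(n)
    K=np.array([[c['fx'],0,c['cx']],[0,c['fy'],c['cy']],[0,0,1.]]);D=np.array([c['k1'],0,0,0,0])
    if n!='wrist': R=np.array(c['R']);return K,D,R.T,-R.T@np.array(c['t'])
    q=st['orientation'];Rt=Ro.from_quat([q[1],q[2],q[3],q[0]]).as_matrix();T=np.array(c['tool_from_camera'])
    return K,D,Rt@T[:3,:3],Rt@T[:3,3]+st['tcp_pos']
def rays(C,uv):
    u=cv2.undistortPoints(np.asarray(uv,float).reshape(-1,1,2),C[0],C[1]).reshape(-1,2)
    return np.c_[u,np.ones(len(u))]@C[2].T
def onplane(C,uv,z):
    r=rays(C,uv);return C[3]+r*((z-C[3][2])/r[:,2])[:,None]
def cloud(C,d):
    h,w=d.shape;v,u=np.mgrid[:h,:w]
    r=rays(C,np.c_[u.ravel(),v.ravel()]);P=C[3]+r*d.ravel()[:,None];P[d.ravel()==0]=np.nan
    return P.reshape(h,w,3)
def project(C,X):
    Rw=C[2].T;return cv2.projectPoints(np.asarray(X,float).reshape(-1,3),cv2.Rodrigues(Rw)[0],-Rw@C[3],C[0],C[1])[0].reshape(-1,2)
def look(name,n='wrist'):
    st=env.get_state();p,d=eyes.read_camera(n);np.savez(name+'.npz',p=p,d=d);C=cam(n,st)
    return p,d,C,cloud(C,d)
def rect(P2):
    (c,s,a)=cv2.minAreaRect((np.asarray(P2)*1000).astype(np.float32))
    return np.round(c,1),np.round(s,1),round(a,1)
E
python3 - <<'E'
from h import *
f=np.load('top0.npz');p,d=f['p'],f['d'];C=cam('top');P=cloud(C,d)
cv2.imwrite('pics/topc.png',cv2.resize(p[140:290,195:420,::-1],None,fx=3.5,fy=3.5,interpolation=cv2.INTER_CUBIC))
for n,(u,v),lo,hi in [('tile',(448,340),.09,.12),('tin',(447,272),.085,.115),('packet',(355,343),.03,.06),('crate',(525,317),.025,.05)]:
    u,v=int(u/1.5),int(v/1.5);w=34
    Q=P[v-w:v+w,u-w:u+w]; m=(Q[...,2]>lo)&(Q[...,2]<hi)
    k,l,s,c=cv2.connectedComponentsWithStats(m.astype(np.uint8))
    i=1+np.argmax(s[1:,4]); q=Q[l==i]
    print(n,P[v,u].round(3),len(q),'z',np.nanmedian(q[:,2]).round(3),rect(q[:,:2]))
E
```

```text
tile [0.464 0.129 0.1  ] 396 z 0.1 (array([448.3, 124.7]), array([ 41.2, 102.6]), 9.8)
tin [0.613 0.129 0.102] 326 z 0.099 (array([600.9, 126. ]), array([62.8, 57.5]), 70.5)
packet [0.46  0.334 0.044] 736 z 0.042 (array([462.4, 332.5]), array([ 56.4, 150.4]), 23.2)
crate [ 0.528 -0.064  0.007] 334 z 0.035 (array([528.1, -58.9]), array([119.4, 127.4]), 15.5)
```

View pics/topc.png

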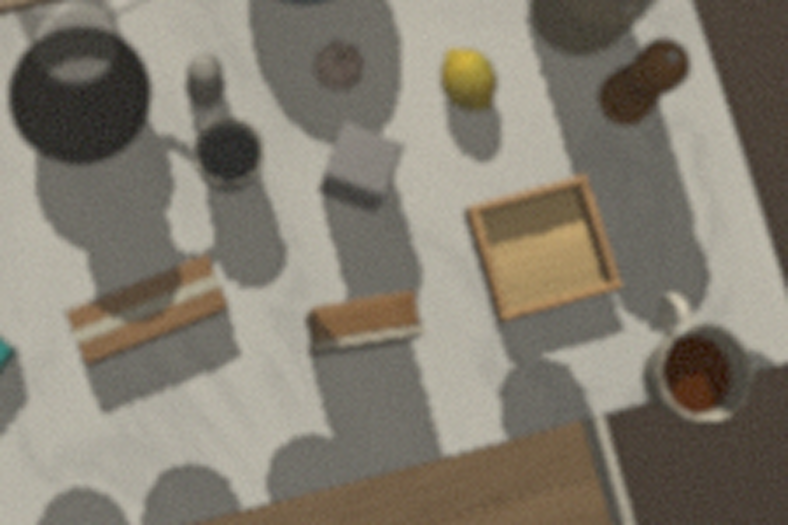

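The crop shows the banded cardboard packet (150×56×42 measured) at (150,310) and the standing block with its facing towards the robot at (365,320). The block measures 41×103×100, so it is the tile. The steel tin is at (362,165) and the crate at (545,245). The turquoise bars differ in colour and have no band, so they stay untouched. I'll stand the packet up first.

```bash
cat >> h.py <<'E'
def go(tcp,yaw,tilt=0,kax=None):
    "print move fractions to TCP(m), tool y at yaw deg (half turn free), then tilt deg about horizontal axis at kax deg"
    st=env.get_state();q=st['orientation'];R0=Ro.from_quat([q[1],q[2],q[3],q[0]])
    out=[]
    for y in (yaw,yaw+180):
        a=np.radians(y);Y=np.array([np.cos(a),np.sin(a),0]);Z=np.array([0,0,-1.]);X=np.cross(Y,Z)
        R=Ro.from_matrix(np.c_[X,Y,Z])
        if tilt: k=np.radians(kax);R=Ro.from_rotvec(np.radians(tilt)*np.array([np.cos(k),np.sin(k),0]))*R
        out.append((R*R0.inv()).as_rotvec()/np.pi)
    out.sort(key=np.linalg.norm)
    print('shift',((np.array(tcp)-st['tcp_pos'])/.2).round(4),'turn',out[0].round(4),'(alt',out[1].round(3),')')
E
python3 - <<'E'
from h import *
f=np.load('top0.npz');P=cloud(cam('top'),f['d'])
for x0 in (.55,.65,.7,.75,.8):
  m=(P[...,0]>x0)&(P[...,0]<x0+.05)&(P[...,1]>-.2)&(P[...,1]<.4);print(x0,np.nanmax(P[m][:,2]).round(2),end=' ')
d=np.array([-.394,.919]);g=np.array([.4624,.3325])-.04*d+.0079*d
print(g); go([*g,.11],23.2,25,23.2); go([*g,.008],23.2,25,23.2)
E
```

```text
0.55 0.11 0.65 0.83 0.7 0.85 0.75 0.83 0.8 0.64 [0.4750474 0.3030001]
shift [ 1.2283 -1.119  -0.6024] turn [ 0.1012  0.0998 -0.2366] (alt [ 0.126 -0.126  0.745] )
shift [ 1.2283 -1.119  -1.1124] turn [ 0.1012  0.0998 -0.2366] (alt [ 0.126 -0.126  0.745] )
```

```bash
python3 -m jog '[0.6,-0.55,-0.1,0.101,0.1,-0.237,1, 0.9,-0.8,-0.3,0.101,0.1,-0.237,1, 1,-0.9,-0.4,0.101,0.1,-0.237,1, 1,-1,-0.5,0.101,0.1,-0.237,1, 1,-1,-0.5,0.101,0.1,-0.237,1, 1,-1,-0.5,0.101,0.1,-0.237,1, 1,-1,-0.5,0.101,0.1,-0.237,1, 1,-1,-0.5,0.101,0.1,-0.237,1, 1,-1,-0.5,0.101,0.1,-0.237,1]' 40
python3 - <<'E'
from h import *
p,d,C,P=look('w1')
cv2.imwrite('pics/w1.png',p[:,:,::-1])
g=[.475,.303]
go([*g,.07],23.2,25,23.2); go([*g,.008],23.2,25,23.2)
m=(P[...,2]>.036)&(P[...,2]<.05)&(P[...,0]<.56)&(P[...,1]>.22)&(P[...,1]<.42)
k,l,s,c=cv2.connectedComponentsWithStats(m.astype(np.uint8));i=1+np.argmax(s[1:,4])
print(rect(P[l==i][:,:2]))
E
```

```text
clock: 0.85
tcp_pos: [0.4311, 0.3236, 0.1289]
orientation: [-0.181, 0.541, 0.813, 0.118]
wrist_force: [-0.3, -0.2, -0.1]
finger_gap: 0.0852
grip_force: 0.0
shift [ 0.2242 -0.1126 -0.3009] turn [ 0.0003 -0.0006  0.0017] (alt [-0.166  0.388 -0.905] )
shift [ 0.2242 -0.1126 -0.6109] turn [ 0.0003 -0.0006  0.0017] (alt [-0.166  0.388 -0.905] )
(array([460.8, 330.7]), array([ 56. , 150.1]), 22.7)
```

View pics/w1.png

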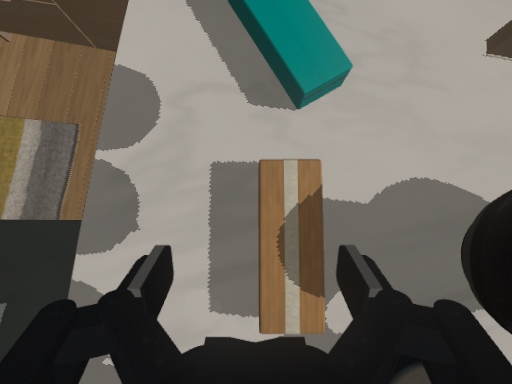

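Wrist view: the packet, with its pale band, lies between the fingers at (290,245) and is parallel to them. The turquoise bar at (300,50) is clear. Measured again at 150×56 mm. Descending to grip.

```bash
python3 -m jog '[0.217,-0.12,-0.3,0,0,0,1, 0.217,-0.12,-0.45,0,0,0,1, 0.217,-0.12,-0.55,0,0,0,1, 0.217,-0.12,-0.61,0,0,0,1, 0.217,-0.12,-0.61,0,0,0,1, 0.217,-0.12,-0.61,0,0,0,-0.2, 0.217,-0.12,-0.61,0,0,0,-0.2, 0.217,-0.12,-0.61,0,0,0,-0.2, 0.217,-0.12,-0.61,0,0,0,-0.2, 0.217,-0.12,-0.61,0,0,0,-0.2,0.217,-0.12,-0.61,0,0,0,-0.2]' 40; python3 -c "
from h import *
k=np.array([np.cos(np.radians(23)),np.sin(np.radians(23)),0]);print(k*-.5)"
```

```text
clock: 1.82
tcp_pos: [0.4742, 0.3043, 0.0116]
orientation: [-0.18, 0.538, 0.815, 0.121]
wrist_force: [0.1, 1.2, 5.3]
finger_gap: 0.0557
grip_force: 44.0
[-0.46025243 -0.19536556 -0.        ]
```

```bash
python3 -m jog '[0,0,0.15,0,0,0,-0.2, 0,0,0.35,-0.04,-0.017,0,-0.2, 0,0,0.5,-0.08,-0.034,0,-0.2, 0,0,0.65,-0.12,-0.05,0,-0.2, 0,0,0.75,-0.46,-0.195,0,-0.2, 0,0,0.75,-0.46,-0.195,0,-0.2, 0,0,0.75,-0.46,-0.195,0,-0.2, 0,0,0.75,-0.46,-0.195,0,-0.2, 0,0,0.75,-0.46,-0.195,0,-0.2, 0,0,0.75,-0.46,-0.195,0,-0.2, 0,0,0.75,-0.46,-0.195,0,-0.2, 0,0,0.75,-0.46,-0.195,0,-0.2]'
python3 - <<'E'
from h import *
st=env.get_state();print(st['joint_pos'].round(2)); go([.474,.304,.16],23,-65,23)
E
```

```text
clock: 2.82
tcp_pos: [0.4734, 0.3047, 0.1612]
orientation: [0.38, 0.491, 0.743, -0.249]
wrist_force: [0.3, -0.9, -1.4]
finger_gap: 0.0554
grip_force: 43.2
[ 0.83  0.7   0.15  1.53 -0.83  2.22]
shift [ 0.0032 -0.0037 -0.0062] turn [-0.0566 -0.0231 -0.0009] (alt [ 0.338 -0.792 -0.507] )
```

```bash
python3 -m jog '[0,0,0,-0.0566,-0.023,0,-0.2, 0,0,0,-0.0566,-0.023,0,-0.2, 0,0,0,-0.0566,-0.023,0,-0.2, 0,0,0,-0.0566,-0.023,0,-0.2]'
python3 - <<'E'
from h import *
go([.474,.304,.16],23,-65,23)
for n in('scene','top'):
    p,d,C,P=look(n+'1',n)
    m=(abs(P[...,0]-.47)<.08)&(P[...,1]>.22)&(P[...,1]<.36)&(P[...,2]>.02)&(P[...,2]<.14)
    q=P[m];print(n,len(q),np.nanpercentile(q,[1,50,99],axis=0).round(3).tolist())
    u=project(C,[[.47,.3,.08]])[0].astype(int);c=p[max(0,u[1]-70):u[1]+70,max(0,u[0]-90):u[0]+90,::-1]
    cv2.imwrite(f'pics/{n}1.png',cv2.resize(c,None,fx=3,fy=3))
a,b=cv2.imread('pics/scene1.png'),cv2.imread('pics/top1.png');h=min(len(a),len(b))
cv2.imwrite('pics/st1.png',cv2.resize(np.hstack([a[:h],b[:h]]),(800,310)))
E
```

```text
clock: 3.15
tcp_pos: [0.4726, 0.3037, 0.1575]
orientation: [0.445, 0.464, 0.706, -0.298]
wrist_force: [-0.7, -0.1, -0.6]
finger_gap: 0.0552
grip_force: 43.3
shift [0.0069 0.0016 0.0126] turn [-0.0003 -0.0029 -0.0001] (alt [-0.352  0.832  0.424] )
scene 0 [nan, nan, nan]
top 11 [[0.446, 0.285, 0.065], [0.449, 0.291, 0.098], [0.452, 0.299, 0.131]]
  return np.nanmean(a, axis, out=out, keepdims=keepdims)
```

View pics/st1.png

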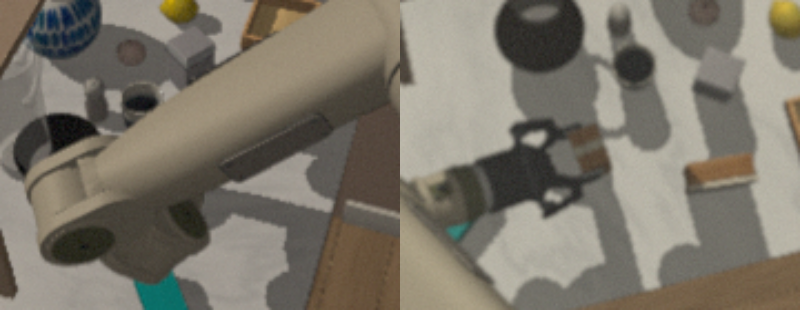

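The top view shows the packet hanging on end in the fingers at (588,150), with space all round it. Lowering it.

```bash
python3 -m jog '[0.007,0,-0.1,0,-0.003,0,-0.2, 0.007,0,-0.18,0,-0.003,0,-0.2, 0.007,0,-0.2,0,-0.003,0,-0.2, 0.007,0,-0.2,0,-0.003,0,-0.2]'; python3 -m jog '[0,0,-0.015,0,0,0,-0.2,0,0,-0.02,0,0,0,-0.2, 0,0,-0.02,0,0,0,-0.2]'
```

```text
clock: 3.58
tcp_pos: [0.4748, 0.3026, 0.1205]
orientation: [0.448, 0.468, 0.702, -0.295]
wrist_force: [0.2, 1.2, -0.1]
finger_gap: 0.0557
grip_force: 43.3
clock: 3.83
tcp_pos: [0.4748, 0.3033, 0.1164]
orientation: [0.449, 0.467, 0.703, -0.295]
wrist_force: [0.6, -0.3, -0.6]
finger_gap: 0.0556
grip_force: 43.3
```

```bash
python3 -m jog '[0,0,-0.01,0,0,0,-0.2,0,0,-0.015,0,0,0,-0.2, 0,0,-0.015,0,0,0,-0.2]'
```

```text
clock: 4.08
tcp_pos: [0.4744, 0.3032, 0.1122]
orientation: [0.449, 0.466, 0.703, -0.295]
wrist_force: [-0.1, -0.2, -1.2]
finger_gap: 0.0554
grip_force: 43.3
```

```bash
for i in 1; do python3 -m jog '[0,0,-0.01,0,0,0,-0.2,0,0,-0.02,0,0,0,-0.2, 0,0,-0.02,0,0,0,-0.2]'; done; python3 -m jog '[0,0,-0.01,0,0,0,-0.2,0,0,-0.015,0,0,0,-0.2,0,0,-0.015,0,0,0,-0.2]'
```

```text
clock: 4.33
tcp_pos: [0.4743, 0.3031, 0.1077]
orientation: [0.449, 0.466, 0.703, -0.296]
wrist_force: [0.2, 0.0, -1.4]
finger_gap: 0.0556
grip_force: 43.3
clock: 4.58
tcp_pos: [0.4744, 0.3031, 0.105]
orientation: [0.449, 0.466, 0.703, -0.296]
wrist_force: [-0.5, -0.2, -2.1]
finger_gap: 0.0554
grip_force: 43.3
```

```bash
python3 -m jog '[0,0,-0.01,0,0,0,-0.2,0,0,-0.015,0,0,0,-0.2,0,0,-0.015,0,0,0,-0.2]';python3 -m jog '[0,0,-0.01,0,0,0,-0.2,0,0,-0.015,0,0,0,-0.2,0,0,-0.015,0,0,0,-0.2]'
python3 - <<'E'
from h import *
p,d,C,P=look('w2')
cv2.imwrite('pics/w2.png',p[:,:,::-1])
E
```

```text
clock: 4.83
tcp_pos: [0.4747, 0.3034, 0.104]
orientation: [0.449, 0.465, 0.703, -0.295]
wrist_force: [-1.5, -0.2, 7.6]
finger_gap: 0.0551
grip_force: 43.8
clock: 5.08
tcp_pos: [0.4749, 0.3034, 0.1039]
orientation: [0.45, 0.464, 0.703, -0.296]
wrist_force: [-4.3, 1.5, 19.2]
finger_gap: 0.0553
grip_force: 44.7
```

View pics/w2.png

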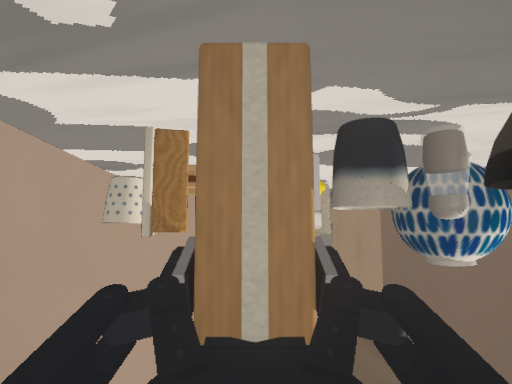

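Wrist view: the packet is upright in the fingers, its lower end on the worktop near (255,45), and 19 N confirms contact. I'll ease off, open, and back out along the tool axis.

```bash
python3 -m jog '[0,0,0.012,0,0,0,-0.2, 0,0,0.012,0,0,0,-0.2, 0,0,0.012,0,0,0,0.5,0,0,0.012,0,0,0,1,0,0,0.012,0,0,0,1,0,0,0.012,0,0,0,1, -0.02,0.05,0.037,0,0,0,1, -0.05,0.12,0.07,0,0,0,1, -0.12,0.28,0.15,0,0,0,1, -0.2,0.48,0.26,0,0,0,1, -0.2,0.48,0.26,0,0,0,1]'
python3 - <<'E'
from h import *
P0=[.58,.24,.25]
p,d,C,P=look('top2','top')
m=(abs(P[...,0]-.48)<.06)&(P[...,1]>.20)&(P[...,1]<.36)&(P[...,2]>.14)&(P[...,2]<.16)
print(rect(P[m][:,:2]),m.sum())
go([.44,.42,.3],9.8); go([.448,.125,.3],9.8)
E
```

```text
clock: 6.05
tcp_pos: [0.4329, 0.4037, 0.1536]
orientation: [0.449, 0.466, 0.704, -0.293]
wrist_force: [0.4, 0.5, 0.4]
finger_gap: 0.0855
grip_force: 0.0
(array([471.7, 313.6]), array([55.4, 41.2]), 23.1) 239
shift [0.0336 0.0844 0.7375] turn [ 0.3458  0.1044 -0.0653] (alt [-0.146  0.484  0.79 ] )
shift [ 0.0736 -1.3906  0.7375] turn [ 0.3458  0.1044 -0.0653] (alt [-0.146  0.484  0.79 ] )
```

```bash
python3 -m jog '[0,0.1,0.2,0.05,0.015,-0.01,1, 0,0.1,0.4,0.09,0.026,-0.017,1, 0,0.1,0.6,0.346,0.104,-0.065,1, 0.03,0,0.74,0.346,0.104,-0.065,1, 0.03,-0.2,0.74,0.346,0.104,-0.065,1, 0.05,-0.4,0.74,0.346,0.104,-0.065,1, 0.05,-0.6,0.74,0.346,0.104,-0.065,1, 0.07,-0.8,0.74,0.346,0.104,-0.065,1, 0.07,-1,0.74,0.346,0.104,-0.065,1, 0.07,-1,0.74,0.346,0.104,-0.065,1, 0.07,-1,0.74,0.346,0.104,-0.065,1, 0.07,-1,0.74,0.346,0.104,-0.065,1]'
python3 - <<'E'
from h import *
p,d,C,P=look('w3')
for n,lo,hi,x,y in(('tile',.095,.112,.448,.125),('tin',.093,.106,.601,.126)):
    m=(P[...,2]>lo)&(P[...,2]<hi)&(abs(P[...,0]-x)<.08)&(abs(P[...,1]-y)<.09)
    k,l,s,c=cv2.connectedComponentsWithStats(m.astype(np.uint8));i=1+np.argmax(s[1:,4])
    print(n,s[i],rect(P[l==i][:,:2]),np.median(P[l==i][:,2]))
go([.448,.125,.17],9.8);go([.448,.125,.058],9.8)
E
```

```text
clock: 7.1
tcp_pos: [0.4487, 0.1965, 0.2989]
orientation: [-0.0, 0.646, 0.763, -0.002]
wrist_force: [0.1, 0.4, 0.1]
finger_gap: 0.0852
grip_force: 0.0
tile [ 228  179   34   75 2291] (array([446.5, 123.9]), array([ 41.2, 102.9]), 9.9) 0.09854369566030302
tin [ 329  205   59   50 1601] (array([599. , 125.9]), array([61.4, 56.4]), 71.2) 0.0979372895310675
shift [-0.0018 -0.3666 -0.6439] turn [ 0.001  -0.0011  0.0003] (alt [-0.002 -0.002 -1.   ] )
shift [-0.0018 -0.3666 -1.2039] turn [ 0.001  -0.0011  0.0003] (alt [-0.002 -0.002 -1.   ] )
```

```bash
python3 -m jog '[-0.008,-0.2,-0.05,0,0,0,1, -0.008,-0.37,-0.2,0,0,0,1, -0.008,-0.37,-0.4,0,0,0,1, -0.008,-0.37,-0.6,0,0,0,1, -0.008,-0.37,-0.8,0,0,0,1, -0.008,-0.37,-0.95,0,0,0,1, -0.008,-0.37,-0.95,0,0,0,1]';python3 -m jog '[0,0,-0.15,0,0,0,1, 0,0,-0.25,0,0,0,1, 0,0,-0.25,0,0,0,1, 0,0,-0.25,0,0,0,-0.6, 0,0,-0.25,0,0,0,-0.6, 0,0,-0.25,0,0,0,-0.6, 0,0,-0.25,0,0,0,-0.6, 0,0,-0.25,0,0,0,-0.6, 0,0,-0.25,0,0,0,-0.6]' 50
python3 - <<'E'
from h import *
ex=np.array([np.cos(np.radians(15.5)),np.sin(np.radians(15.5))]);print(ex)
st=env.get_state();z=st['tcp_pos'][2]
for s in(-29,29):
    c=np.array([.5281,-.0589])+ex*s/1000;print(s,c);go([*c,z+.09],15.5)
E
```

```text
clock: 7.73
tcp_pos: [0.4411, 0.1271, 0.1029]
orientation: [-0.005, 0.642, 0.767, -0.007]
wrist_force: [-0.9, -0.3, -0.4]
finger_gap: 0.0856
grip_force: 0.0
clock: 8.48
tcp_pos: [0.4481, 0.1257, 0.0611]
orientation: [0.0, 0.644, 0.765, -0.001]
wrist_force: [-1.7, 1.9, 8.1]
finger_gap: 0.0406
grip_force: 50.7
[0.96363045 0.26723838]
-29 [ 0.50015472 -0.06664991]
shift [ 0.2601 -0.9615  0.45  ] turn [ 0.0004 -0.      0.0313] (alt [-0.    -0.001 -0.969] )
29 [ 0.55604528 -0.05115009]
shift [ 0.5395 -0.884   0.45  ] turn [ 0.0004 -0.      0.0313] (alt [-0.    -0.001 -0.969] )
```

```bash
python3 -m jog '[0,0,0.2,0,0,0,-0.6, 0,-0.1,0.4,0,0,0,-0.6, 0.05,-0.25,0.45,0,0,0.01,-0.6, 0.15,-0.42,0.45,0,0,0.02,-0.6, 0.28,-0.58,0.45,0,0,0.031,-0.6, 0.4,-0.72,0.45,0,0,0.031,-0.6, 0.54,-0.884,0.45,0,0,0.031,-0.6, 0.54,-0.884,0.45,0,0,0.031,-0.6, 0.54,-0.884,0.45,0,0,0.031,-0.6]'
python3 - <<'E'
from h import *
p,d,C,P=look('w4');cv2.imwrite('pics/w4.png',p[:,:,::-1])
pt,dt,Ct,Pt=look('top4','top');u=project(Ct,[[.53,-.06,.03]])[0].astype(int)
m=(P[...,2]>.028)&(P[...,2]<.042)&(abs(P[...,0]-.528)<.09)&(abs(P[...,1]+.059)<.09)
print(rect(P[m][:,:2]),m.sum(),env.get_state()['tcp_pos'])
E
```

```text
clock: 9.23
tcp_pos: [0.5559, -0.0539, 0.1488]
orientation: [-0.0, 0.607, 0.794, -0.002]
wrist_force: [-0.7, -0.2, -3.6]
finger_gap: 0.0407
grip_force: 54.1
(array([526.2, -60.3]), array([118.3, 123.8]), 15.7) 2904 [ 0.55370268 -0.05144968  0.14872986]
```

View pics/w4.png

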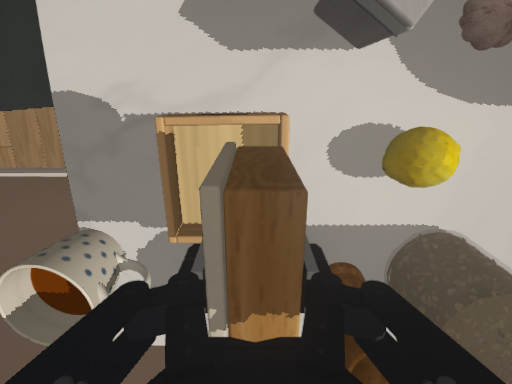

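The wrist view shows the tile held at (255,240), with its pale facing on the near side, above the crate (outline 160–288 × 113–240). The mug at (70,290) is nearby and must be left alone. I'll measure the held tile relative to the crate in this same view.

```bash
cat > held.py <<'E'
from h import *
import sys
def meas(name='w4',fresh=False,cr=(.5262,-.0603),ang=15.7):
    if fresh: p,d,C,P=look(name)
    else: f=np.load(name+'.npz');C=cam('wrist',env.get_state());P=cloud(C,f['d'])
    a=np.radians(ang);ex=np.array([np.cos(a),np.sin(a)]);ey=np.array([-ex[1],ex[0]])
    L=np.stack([(P[...,:2]-cr)@ex,(P[...,:2]-cr)@ey,P[...,2]],-1)*1000
    return L,ex,ey
E
python3 - <<'E'
from held import *
L,ex,ey=meas()
print(env.get_state()['tcp_pos'])
S=L[135:330,195:310]
ok=(S[...,2]>50)&(S[...,1]<70)
S=S[ok]
print(np.nanpercentile(S,[2,50,98],axis=0).round(1))
f=S[(S[:,2]>80)&(S[:,2]<180)]
for z in range(80,190,20):
    g=S[abs(S[:,2]-z)<8]
    if len(g)>5:print(z,len(g),'x',np.percentile(g[:,0],[1,99]).round(1),'y',np.percentile(g[:,1],[10,50,90]).round(1))
E
```

```text
[ 0.55370268 -0.05144968  0.14872986]
[[  5.4 -16.2 109.5]
 [ 26.7  24.9 185.6]
 [ 48.5  50.9 215.1]]
80 31 x [13.8 45. ] y [47.4 47.5 47.6]
100 259 x [ 7.7 46.8] y [47.3 47.6 50.6]
120 382 x [ 7.7 46.7] y [47.5 47.7 50.7]
140 525 x [ 8.1 47. ] y [47.6 47.9 50.8]
160 903 x [-2.6 54.1] y [12.8 47.9 50.9]
180 12825 x [ 4.  49.7] y [-9.2 20.3 46.9]
```

```bash
python3 -m jog '[-0.003,0.006,-0.08,0,0,0.002,-0.6, -0.003,0.006,-0.16,0,0,0.002,-0.6, -0.003,0.006,-0.2,0,0,0.002,-0.6, -0.003,0.006,-0.24,0,0,0.002,-0.6,-0.003,0.006,-0.26,0,0,0.002,-0.6,-0.003,0.006,-0.28,0,0,0.002,-0.6,-0.003,0.006,-0.3,0,0,0.002,-0.6,-0.003,0.006,-0.3,0,0,0.002,-0.6]'
```

```text
clock: 10.0
tcp_pos: [0.5541, -0.0502, 0.089]
orientation: [-0.001, 0.603, 0.798, -0.002]
wrist_force: [-0.1, -0.0, -3.9]
finger_gap: 0.0409
grip_force: 53.9
```

```bash
python3 -m jog '[0,0,-0.03,0,0,0,-0.6, 0,0,-0.05,0,0,0,-0.6, 0,0,-0.07,0,0,0,-0.6, 0,0,-0.09,0,0,0,-0.6, 0,0,-0.1,0,0,0,-0.6,0,0,-0.1,0,0,0,-0.6]'; python3 -m jog '[0,0,-0.01,0,0,0,-0.6,0,0,-0.02,0,0,0,-0.6,0,0,-0.02,0,0,0,-0.6]'
```

```text
clock: 10.5
tcp_pos: [0.5538, -0.0503, 0.0686]
orientation: [-0.001, 0.603, 0.797, -0.002]
wrist_force: [0.3, 0.1, -2.8]
finger_gap: 0.0403
grip_force: 54.0
clock: 10.75
tcp_pos: [0.5546, -0.0509, 0.0673]
orientation: [0.001, 0.603, 0.797, -0.002]
wrist_force: [-4.2, -1.2, 8.4]
finger_gap: 0.0408
grip_force: 55.3
```

```bash
python3 -m jog '[0.008,0.002,0.005,0,0,0,-0.6, 0.014,0.004,0.005,0,0,0,-0.6, 0.02,0.0055,0.005,0,0,0,-0.6,0.02,0.0055,0.005,0,0,0,-0.6]'
```

```text
clock: 11.08
tcp_pos: [0.557, -0.0501, 0.0673]
orientation: [-0.001, 0.603, 0.797, -0.003]
wrist_force: [-7.3, -3.3, 9.2]
finger_gap: 0.041
grip_force: 55.6
```

```bash
python3 -m jog '[0.008,0.002,0,0,0,0,-0.6, 0.012,0.0033,0,0,0,0,-0.6,0.012,0.0033,0,0,0,0,-0.6]'
```

```text
clock: 11.33
tcp_pos: [0.5572, -0.05, 0.0674]
orientation: [-0.002, 0.604, 0.797, -0.005]
wrist_force: [-14.0, -6.7, 15.5]
finger_gap: 0.0404
grip_force: 56.2
```

Force is building and the tile has stopped against the far wall. Easing off, releasing and rising.

```bash
python3 -m jog '[-0.012,-0.003,0.01,0,0,0,-0.6, -0.012,-0.003,0.01,0,0,0,0, -0.012,-0.003,0.01,0,0,0,1, -0.012,-0.003,0.01,0,0,0,1, -0.012,-0.003,0.01,0,0,0,1, -0.012,-0.003,0.1,0,0,0,1, 0,0,0.3,0,0,0,1, 0,0.1,0.5,0,0,0,1, 0,0.3,0.7,0,0,0,1, 0,0.5,0.8,0,0,0,1,0,0.5,0.8,0,0,0,1]'
python3 - <<'E'
from held import *
L,ex,ey=meas('w5',True);f=np.load('w5.npz');cv2.imwrite('pics/w5.png',f['p'][:,:,::-1])
m=(L[...,2]>95)&(L[...,2]<115)&(abs(L[...,0])<65)&(abs(L[...,1])<70)
print('tile local',rect(L[m][:,:2]/1000),np.percentile(L[m],[1,99],axis=0).round(1),m.sum())
m=(L[...,2]>28)&(L[...,2]<42)&(abs(L[...,0])<75)&(abs(L[...,1])<75);print('crate local',rect(L[m][:,:2]/1000))
go([.599,.126,.22],71);go([.599,.126,.065],71)
E
```

```text
clock: 12.25
tcp_pos: [0.5625, 0.0541, 0.2305]
orientation: [0.002, 0.603, 0.798, 0.0]
wrist_force: [0.0, 0.2, -0.4]
finger_gap: 0.0855
grip_force: 0.0
tile local (array([30., -0.]), array([ 41.6, 104. ]), 0.1) [[  9.8 -48.1  96.1]
 [ 50.6  51.  109.1]] 3212
crate local (array([ 0.6, -0.1]), array([116.8, 124.6]), 0.6)
shift [ 0.1809  0.3498 -0.0572] turn [-0.0006  0.0016  0.3055] (alt [ 0.002  0.001 -0.695] )
shift [ 0.1809  0.3498 -0.8322] turn [-0.0006  0.0016  0.3055] (alt [ 0.002  0.001 -0.695] )
```

The tile sits at local x=30, y=0, flush with the far wall. Next, the tin.

```bash
python3 -m jog '[0.05,0.1,0,0,0,0.305,1, 0.1,0.2,0,0,0,0.305,1, 0.18,0.35,-0.05,0,0,0.305,1, 0.18,0.35,-0.1,0,0,0.305,1, 0.18,0.35,-0.1,0,0,0.305,1, 0.18,0.35,-0.1,0,0,0.305,1, 0.18,0.35,-0.1,0,0,0.305,1, 0.18,0.35,-0.1,0,0,0.305,1, 0.18,0.35,-0.1,0,0,0.305,1,0.18,0.35,-0.1,0,0,0.305,1]'
python3 - <<'E'
from h import *
p,d,C,P=look('w6');cv2.imwrite('pics/w6.png',p[:,:,::-1])
m=(P[...,2]>.093)&(P[...,2]<.106)&(abs(P[...,0]-.6)<.07)&(abs(P[...,1]-.126)<.07)
k,l,s,c=cv2.connectedComponentsWithStats(m.astype(np.uint8));i=1+np.argmax(s[1:,4])
print('tin',rect(P[l==i][:,:2]),s[i])
go([.599,.126,.062],71)
E
```

```text
clock: 13.13
tcp_pos: [0.5969, 0.1213, 0.2059]
orientation: [0.001, 0.169, 0.986, -0.002]
wrist_force: [0.7, -0.3, 0.4]
finger_gap: 0.0853
grip_force: 0.0
tin (array([598.9, 124.6]), array([62.5, 55.9]), 70.3) [ 226  158   69   60 3908]
shift [ 0.0109  0.0236 -0.7201] turn [0.0013 0.0001 0.0026] (alt [ 0.    -0.002 -0.997] )
```

```bash
python3 -m jog '[0.01,0.017,-0.2,0,0,0,1, 0.01,0.017,-0.4,0,0,0,1, 0.01,0.017,-0.6,0,0,0,1, 0.01,0.017,-0.7,0,0,0,1, 0.01,0.017,-0.72,0,0,0,1, 0.01,0.017,-0.72,0,0,0,0, 0.01,0.017,-0.72,0,0,0,0, 0.01,0.017,-0.72,0,0,0,0, 0.01,0.017,-0.72,0,0,0,0,0.01,0.017,-0.72,0,0,0,0]' 50
python3 - <<'E'
from held import *
a=np.radians(15.7);ex=np.array([np.cos(a),np.sin(a)]);ey=np.array([-ex[1],ex[0]])
c=np.array([.5262,-.0603])-.0195*ex+.0215*ey
st=env.get_state();go([*c,st['tcp_pos'][2]+.09],105.7);print(c)
E
```

```text
clock: 14.02
tcp_pos: [0.6001, 0.1248, 0.0642]
orientation: [0.002, 0.168, 0.986, -0.002]
wrist_force: [0.0, -0.2, 3.0]
finger_gap: 0.0614
grip_force: 56.6
shift [-0.4923 -0.8484  0.45  ] turn [0.0008 0.0016 0.1946] (alt [ 0.002 -0.001 -0.805] )
[ 0.5016096  -0.04487884]
```

```bash
python3 -m jog '[0,0,0.2,0,0,0,0, -0.1,0,0.4,0,0,0.03,0, -0.25,-0.1,0.6,0,0,0.07,0, -0.4,-0.22,0.62,0,0,0.1,0, -0.492,-0.38,0.62,0,0,0.195,0, -0.492,-0.55,0.62,0,0,0.195,0, -0.492,-0.7,0.62,0,0,0.195,0, -0.492,-0.848,0.62,0,0,0.195,0, -0.492,-0.848,0.5,0,0,0.195,0, -0.492,-0.848,0.45,0,0,0.195,0,-0.492,-0.848,0.45,0,0,0.195,0]'
python3 - <<'E'
from held import *
L,ex,ey=meas('w7',True);f=np.load('w7.npz');cv2.imwrite('pics/w7.png',f['p'][:,:,::-1])
st=env.get_state();print(st['tcp_pos']); a=np.radians(15.7)
c=np.array([.5262,-.0603])-.0195*ex+.0215*ey
go([*c,.07],105.7)
E
```

```text
clock: 14.93
tcp_pos: [0.4981, -0.0445, 0.1502]
orientation: [-0.001, -0.137, 0.991, -0.001]
wrist_force: [-0.6, 0.2, -2.4]
finger_gap: 0.0615
grip_force: 56.4
[ 0.49871449 -0.04415128  0.15130445]
shift [ 0.0145 -0.0036 -0.4065] turn [ 0.0006 -0.0002 -0.0005] (alt [0.    0.001 1.   ] )
```

View pics/w7.png

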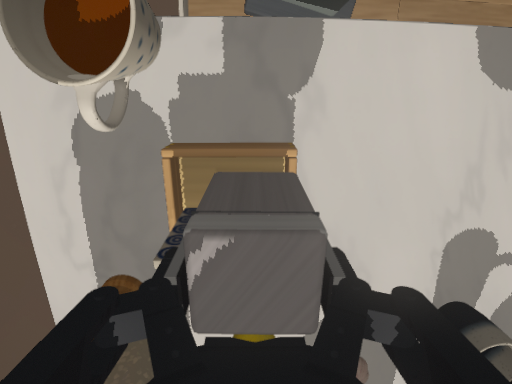

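The tin is held at (255,260) over the crate, with the crate's near wall visible at v≈150. The mug at (80,50) is clear. Measuring its offset before lowering.

```bash
cat > m8.py <<'E'
from held import *
def slab(L,r,zs,xlim=(-90,20)):
    S=L[r[0]:r[1],r[2]:r[3]].reshape(-1,3)
    for z in zs:
        g=S[(abs(S[:,2]-z)<7)&(S[:,0]>xlim[0])&(S[:,0]<xlim[1])]
        if len(g)>8:print(z,len(g),'x',np.percentile(g[:,0],[5,50,95]).round(1),'y',np.percentile(g[:,1],[1,99]).round(1))
    return S
E
python3 - <<'E'
from m8 import *
L,ex,ey=meas('w7')
slab(L,(170,330,185,325),[95,110,125,140,155,170,185])
m=(L[...,2]>28)&(L[...,2]<42)&(abs(L[...,0])<75)&(abs(L[...,1])<75);q=L[m];print('rim',np.percentile(q,[1,99],axis=0).round(1))
E
```

```text
95 409 x [-51.1 -50.8 -50.4] y [-5.3 52.6]
110 556 x [-51.1 -50.7 -50.3] y [-5.3 52.8]
125 699 x [-51.  -50.7 -50.1] y [-5.4 52.9]
140 896 x [-51.  -50.6 -50.2] y [-5.4 52.6]
155 1155 x [-51.  -50.6 -50.1] y [-5.3 52.5]
170 1601 x [-51.2 -50.8 -50.2] y [-6.4 53.5]
185 14277 x [-50.3 -29.5  -3. ] y [-6.9 53.7]
rim [[-57.9 -61.9  28.4]
 [ 17.1  60.8  37.4]]
```

```bash
python3 -m jog '[0.013,-0.009,-0.05,0,0,0,0, 0.013,-0.009,-0.12,0,0,0,0, 0.013,-0.009,-0.18,0,0,0,0, 0.013,-0.009,-0.22,0,0,0,0,0.013,-0.009,-0.26,0,0,0,0,0.013,-0.009,-0.3,0,0,0,0,0.013,-0.009,-0.3,0,0,0,0]'; python3 -m jog '[0,0,-0.03,0,0,0,0, 0,0,-0.05,0,0,0,0, 0,0,-0.07,0,0,0,0, 0,0,-0.09,0,0,0,0, 0,0,-0.1,0,0,0,0,0,0,-0.1,0,0,0,0]'
```

```text
clock: 15.57
tcp_pos: [0.5022, -0.0461, 0.0909]
orientation: [0.0, -0.138, 0.99, -0.001]
wrist_force: [-0.6, 0.2, -2.8]
finger_gap: 0.0613
grip_force: 56.6
clock: 16.07
tcp_pos: [0.5025, -0.0466, 0.0718]
orientation: [0.001, -0.137, 0.991, -0.002]
wrist_force: [-0.5, 0.7, -2.8]
finger_gap: 0.0612
grip_force: 56.6
```

```bash
python3 -m jog '[0,0,-0.01,0,0,0,0, 0,0,-0.013,0,0,0,0, 0,0,-0.013,0,0,0,0]'; python3 -m jog '[-0.003,0.01,0,0,0,0,0, -0.0045,0.015,0,0,0,0,0,-0.0045,0.015,0,0,0,0,0]';  python3 -m jog '[0.008,0.002,0,0,0,0,0, 0.012,0.0035,0,0,0,0,0,0.012,0.0035,0,0,0,0,0]'
```

```text
clock: 16.32
tcp_pos: [0.5031, -0.0468, 0.0702]
orientation: [0.001, -0.137, 0.991, -0.002]
wrist_force: [-1.2, 0.3, 2.2]
finger_gap: 0.0613
grip_force: 56.8
clock: 16.57
tcp_pos: [0.5027, -0.0439, 0.0702]
orientation: [0.002, -0.137, 0.991, -0.002]
wrist_force: [-0.6, -1.3, 2.7]
finger_gap: 0.0608
grip_force: 56.9
clock: 16.82
tcp_pos: [0.5033, -0.0436, 0.0703]
orientation: [-0.0, -0.137, 0.991, -0.003]
wrist_force: [-4.9, -2.7, 8.3]
finger_gap: 0.061
grip_force: 57.9
```

```bash
python3 -m jog '[-0.002,0.007,0,0,0,0,0, -0.003,0.012,0,0,0,0,0,-0.003,0.012,0,0,0,0,0]'
```

```text
clock: 17.07
tcp_pos: [0.5033, -0.0433, 0.0705]
orientation: [0.0, -0.137, 0.991, -0.005]
wrist_force: [-4.6, -10.4, 6.7]
finger_gap: 0.0615
grip_force: 57.4
```

```bash
python3 -m jog '[-0.006,-0.008,0.006,0,0,0,0, -0.006,-0.008,0.006,0,0,0,0.3, -0.006,-0.008,0.006,0,0,0,1,-0.006,-0.008,0.006,0,0,0,1,-0.006,-0.008,0.006,0,0,0,1, -0.006,-0.008,0.1,0,0,0,1, -0.006,-0.008,0.3,0,0,0,1, -0.006,-0.008,0.5,0,0,0,1, -0.05,0.05,0.7,0,0,0,1, -0.15,0.1,0.9,0,0,0,1, -0.15,0.1,0.9,0,0,0,1]'
python3 - <<'E'
from m8 import *
L,ex,ey=meas('w9',True);f=np.load('w9.npz');cv2.imwrite('pics/w9.png',f['p'][:,:,::-1])
m=(L[...,2]>98)&(L[...,2]<112)&(abs(L[...,0])<65)&(abs(L[...,1])<70)
pk=m&(L[...,0]<5);q=L[pk];print('tin local',rect(q[:,:2]/1000),np.percentile(q,[1,99],axis=0).round(1))
q=L[m&(L[...,0]>12)];print('tile',np.percentile(q,[1,99],axis=0).round(1))
m=(L[...,2]>28)&(L[...,2]<42)&(abs(L[...,0])<75)&(abs(L[...,1])<75);print('crate local',rect(L[m][:,:2]/1000))
st=env.get_state();print(st['joint_pos'].round(2),st['tcp_pos'])
go([.4717,.3136,.25],113);go([.4717,.3136,.25],23)
E
```

```text
clock: 17.98
tcp_pos: [0.4744, -0.0195, 0.2564]
orientation: [0.005, -0.138, 0.99, -0.003]
wrist_force: [1.7, -0.3, -0.2]
finger_gap: 0.0858
grip_force: 0.0
tin local (array([-21. ,  22.1]), array([51.8, 62.6]), 0.2) [[-46.4  -8.   99.3]
 [  4.6  53.3 105.9]]
tile [[ 12.3 -47.8 102.7]
 [ 49.5  49.  109.4]]
crate local (array([-0.5, -0.5]), array([124.9, 117. ]), 89.7)
[-0.21  0.1  -0.16  1.29 -0.   -0.49] [ 0.47469231 -0.01978909  0.25455328]
shift [-0.015   1.6669 -0.0228] turn [0.001  0.0033 0.0397] (alt [ 0.005 -0.002 -0.96 ] )
shift [-0.015   1.6669 -0.0228] turn [ 0.0034  0.0018 -0.4603] (alt [-0.002  0.003  0.54 ] )
```

View pics/w9.png

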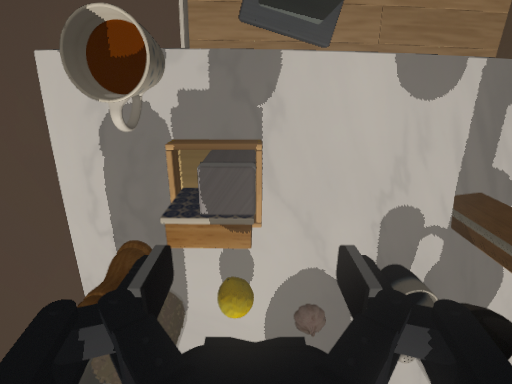

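The view shows the tin at (228,182) tight in the corner against the tile, whose blue pattern shows at (185,203). The packet slot is free at (190,165), about 45.5 × 60 mm. Now for the packet.

```bash
python3 -m jog '[0,0.2,0,0,0,0,1, 0,0.4,0,0,0,0.02,1, 0,0.6,0,0,0,0.04,1, 0,0.8,0,0,0,0.04,1, 0,1,0,0,0,0.04,1, 0,1,0,0,0,0.04,1,0,1,0,0,0,0.04,1]';python3 -m jog '[-0.01,0.2,0,0,0,0,1, -0.015,0.4,0,0,0,0,1, -0.015,0.6,0,0,0,0,1, -0.015,0.667,0,0,0,0,1, -0.015,0.667,0,0,0,0,1, -0.015,0.667,0,0,0,0,1]'
python3 - <<'E'
from h import *
p,d,C,P=look('w10')
m=(P[...,2]>.143)&(P[...,2]<.158)&(abs(P[...,0]-.47)<.07)&(abs(P[...,1]-.314)<.07)
k,l,s,c=cv2.connectedComponentsWithStats(m.astype(np.uint8));i=1+np.argmax(s[1:,4])
r=rect(P[l==i][:,:2]);print('packet',r,np.median(P[l==i][:,2]))
go([*r[0]/1000,.118],r[2] if r[1][0]<r[1][1] else r[2]+90)
E
```

```text
clock: 18.62
tcp_pos: [0.4729, 0.1816, 0.2479]
orientation: [-0.0, -0.202, 0.979, -0.002]
wrist_force: [-0.7, -1.0, 0.2]
finger_gap: 0.0851
grip_force: 0.0
clock: 19.12
tcp_pos: [0.4707, 0.312, 0.2485]
orientation: [0.0, -0.199, 0.98, -0.002]
wrist_force: [-0.5, -0.7, -0.3]
finger_gap: 0.0858
grip_force: 0.0
packet (array([469.5, 312.4]), array([55.9, 42.3]), 23.0) 0.14833773648497897
shift [-0.0062  0.0053 -0.6543] turn [0.0013 0.0005 0.0004] (alt [ 0.001 -0.002 -1.   ] )
```

```bash
python3 -m jog '[-0.006,0.005,-0.2,0,0,0,1, -0.006,0.005,-0.4,0,0,0,1, -0.006,0.005,-0.55,0,0,0,1, -0.006,0.005,-0.65,0,0,0,1,-0.006,0.005,-0.65,0,0,0,1, -0.006,0.005,-0.65,0,0,0,-0.5, -0.006,0.005,-0.65,0,0,0,-0.5, -0.006,0.005,-0.65,0,0,0,-0.5, -0.006,0.005,-0.65,0,0,0,-0.5, -0.006,0.005,-0.65,0,0,0,-0.5, -0.006,0.005,-0.65,0,0,0,-0.5]' 40
python3 - <<'E'
from held import *
a=np.radians(15.7);ex=np.array([np.cos(a),np.sin(a)]);ey=np.array([-ex[1],ex[0]])
c=np.array([.5262,-.0603])-.0209*ex-.0312*ey
st=env.get_state();go([*c,st['tcp_pos'][2]+.14],105.7);print(c)
E
```

```text
clock: 20.08
tcp_pos: [0.4713, 0.3142, 0.122]
orientation: [0.004, -0.199, 0.98, -0.002]
wrist_force: [0.2, -1.0, 6.7]
finger_gap: 0.0415
grip_force: 41.3
shift [ 0.2161 -2.051   0.7   ] turn [ 0.0007  0.0024 -0.0404] (alt [-0.004  0.001  0.96 ] )
[ 0.51452248 -0.09599153]
```

```bash
python3 -m jog '[0,0,0.15,0,0,0,-0.5, 0,0,0.35,0,0,0,-0.5, 0,-0.05,0.55,0,0,0,-0.5, 0,-0.2,0.7,0,0,-0.01,-0.5, 0.02,-0.4,0.7,0,0,-0.02,-0.5, 0.05,-0.6,0.7,0,0,-0.03,-0.5, 0.08,-0.8,0.7,0,0,-0.04,-0.5, 0.1,-1,0.7,0,0,-0.04,-0.5, 0.1,-1,0.7,0,0,-0.04,-0.5]'; python3 -m jog '[0.03,-0.2,0,0,0,0,-0.5, 0.06,-0.4,0,0,0,0,-0.5, 0.1,-0.6,0,0,0,0,-0.5, 0.11,-0.8,0,0,0,0,-0.5, 0.116,-0.95,0,0,0,0,-0.5, 0.116,-1,0,0,0,0,-0.5, 0.116,-1,0,0,0,0,-0.5]'
python3 - <<'E'
from h import *
st=env.get_state();go([.5145,-.096,.262],105.7)
E
```

```text
clock: 20.83
tcp_pos: [0.4904, 0.1081, 0.2604]
orientation: [0.002, -0.134, 0.991, -0.003]
wrist_force: [-0.3, 0.8, -1.1]
finger_gap: 0.0414
grip_force: 41.3
clock: 21.42
tcp_pos: [0.5129, -0.0884, 0.2598]
orientation: [0.001, -0.135, 0.991, -0.002]
wrist_force: [0.0, 0.1, -1.5]
finger_gap: 0.0414
grip_force: 41.7
shift [ 0.0079 -0.0381  0.0108] turn [0.0011 0.001  0.0008] (alt [ 0.001 -0.002 -0.999] )
```

```bash
python3 -m jog '[0.008,-0.038,0,0,0,0.001,-0.5, 0.008,-0.038,-0.06,0,0,0.001,-0.5, 0.008,-0.038,-0.06,0,0,0.001,-0.5,0.008,-0.038,-0.06,0,0,0.001,-0.5]'
python3 - <<'E'
from m8 import *
L,ex,ey=meas('w11',True);f=np.load('w11.npz');cv2.imwrite('pics/w11.png',f['p'][:,:,::-1])
print(env.get_state()['tcp_pos'])
slab(L,(0,384,150,360),[135,150,165,180,195,210,225,240,255])
m=(L[...,2]>28)&(L[...,2]<42)&(abs(L[...,0])<75)&(abs(L[...,1])<75);q=L[m];print('rim',np.percentile(q,[1,99],axis=0).round(1))
m=(L[...,2]>96)&(L[...,2]<108)&(abs(L[...,0])<60)&(L[...,0]<8)&(L[...,1]>-15)&(abs(L[...,1])<75);q=L[m];print('tin',len(q),np.percentile(q,[1,50,99],axis=0).round(1))
E
```

```text
clock: 21.75
tcp_pos: [0.5139, -0.0924, 0.2474]
orientation: [0.001, -0.14, 0.99, -0.001]
wrist_force: [0.6, 0.0, -0.9]
finger_gap: 0.0411
grip_force: 41.6
[ 0.51420163 -0.09260347  0.24791403]
135 140 x [-51.1 -50.7 -50.4] y [-48.4  -8.8]
150 167 x [-50.9 -50.7 -50.3] y [-48.4  -8.5]
165 219 x [-50.9 -50.6 -50.3] y [-48.2  -8.6]
180 268 x [-50.9 -50.6 -50.3] y [-48.1  -8.4]
195 334 x [-50.9 -50.5 -50.2] y [-47.8  -8.1]
210 412 x [-50.8 -50.5 -50.1] y [-47.8  -8. ]
225 508 x [-50.8 -50.4 -50. ] y [-47.6  -7.9]
240 651 x [-50.8 -50.4 -49.9] y [-47.6  -7.8]
255 1162 x [-50.7 -50.2 -29.1] y [-60.4   6. ]
rim [[-58.7 -61.8  28.3]
 [-26.3  60.8  38.3]]
tin 2516 [[-46.8  -3.2  98.8]
 [-24.8  27.7 104.3]
 [  6.8  52.4 106. ]]
```

View pics/w11.png

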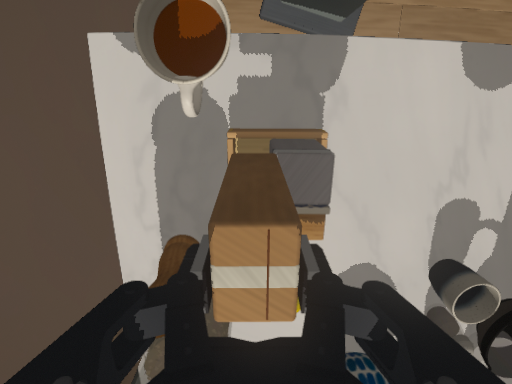

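The packet is held upright at (255,240), and its slot is at (252,150). Small correction of 1.8 mm in crate x and −2.7 mm in y, then lower it.

```bash
python3 -m jog '[0.012,-0.0105,0,0,0,0,-0.5, 0.012,-0.0105,-0.04,0,0,0,-0.5, 0.012,-0.0105,-0.08,0,0,0,-0.5, 0.012,-0.0105,-0.12,0,0,0,-0.5, 0.012,-0.0105,-0.16,0,0,0,-0.5,0.012,-0.0105,-0.16,0,0,0,-0.5]'; python3 -m jog '[0,0,-0.05,0,0,0,-0.5, 0,0,-0.1,0,0,0,-0.5, 0,0,-0.15,0,0,0,-0.5, 0,0,-0.2,0,0,0,-0.5,0,0,-0.23,0,0,0,-0.5,0,0,-0.23,0,0,0,-0.5]'
python3 - <<'E'
from m8 import *
L,ex,ey=meas('w12',True)
print(env.get_state()['tcp_pos'])
slab(L,(0,384,150,360),[60,75,90,110,120,135,150])
m=(L[...,2]>28)&(L[...,2]<42)&(abs(L[...,0])<75)&(abs(L[...,1])<75);q=L[m];print('rim',np.percentile(q,[1,99],axis=0).round(1))
E
```

```text
clock: 22.3
tcp_pos: [0.5154, -0.0954, 0.2133]
orientation: [-0.001, -0.139, 0.99, -0.001]
wrist_force: [-0.8, -0.3, -1.6]
finger_gap: 0.0415
grip_force: 41.7
clock: 22.8
tcp_pos: [0.5156, -0.0955, 0.1677]
orientation: [-0.0, -0.139, 0.99, -0.001]
wrist_force: [-0.8, 0.2, -1.3]
finger_gap: 0.0414
grip_force: 41.7
[ 0.51609092 -0.09563595  0.16870665]
60 463 x [-80.7 -46.6 -46. ] y [-102.    48.3]
75 608 x [-88.4 -49.7 -46.1] y [-103.    50.2]
90 542 x [-50.1 -46.9 -46.4] y [-50.9  49.3]
110 4749 x [-49.7 -21.6  11.3] y [-45.3  49.9]
120 351 x [-50.1 -49.7 -49.4] y [-51.2 -11.6]
135 436 x [-50.1 -49.7 -49.3] y [-51.1 -11.4]
150 542 x [-50.  -49.6 -49.2] y [-50.9 -11.1]
rim [[-58.9 -61.7  28.3]
 [-30.5  59.9  41.1]]
```

```bash
python3 -m jog '[0.004,0.001,-0.03,0,0,0,-0.5, 0.004,0.001,-0.06,0,0,0,-0.5, 0.004,0.001,-0.09,0,0,0,-0.5, 0.004,0.001,-0.12,0,0,0,-0.5, 0.004,0.001,-0.15,0,0,0,-0.5,0.004,0.001,-0.16,0,0,0,-0.5]'; python3 -m jog '[0,0,-0.02,0,0,0,-0.5, 0,0,-0.03,0,0,0,-0.5, 0,0,-0.04,0,0,0,-0.5,0,0,-0.04,0,0,0,-0.5]'
```

```text
clock: 23.35
tcp_pos: [0.5169, -0.0954, 0.1365]
orientation: [0.0, -0.139, 0.99, -0.001]
wrist_force: [0.1, -0.1, -1.7]
finger_gap: 0.0415
grip_force: 41.7
clock: 23.68
tcp_pos: [0.5174, -0.0956, 0.1294]
orientation: [0.001, -0.139, 0.99, -0.002]
wrist_force: [-0.6, 1.0, -1.4]
finger_gap: 0.0413
grip_force: 41.7
```

```bash
python3 -m jog '[0,0,-0.006,0,0,0,-0.5, 0,0,-0.012,0,0,0,-0.5,0,0,-0.014,0,0,0,-0.5,0,0,-0.014,0,0,0,-0.5]'
```

```text
clock: 24.02
tcp_pos: [0.5179, -0.0958, 0.1281]
orientation: [0.002, -0.139, 0.99, -0.002]
wrist_force: [-1.5, -0.7, 5.6]
finger_gap: 0.0414
grip_force: 42.4
```

On the floor (5.6 N). Ease off, release, rise and check.

```bash
python3 -m jog '[0,0,0.005,0,0,0,-0.5, 0,0,0.005,0,0,0,-0.2, 0,0,0.005,0,0,0,0.4, 0,0,0.005,0,0,0,1, 0,0,0.005,0,0,0,1, 0,0,0.1,0,0,0,1, 0,0,0.3,0,0,0,1, 0,0,0.5,0,0,0,1, -0.1,0.2,0.7,0,0,0,1, -0.25,0.4,0.8,0,0,0,1, -0.3,0.5,0.8,0,0,0,1,-0.3,0.5,0.8,0,0,0,1]'
python3 - <<'E'
from m8 import *
L,ex,ey=meas('w13',True);f=np.load('w13.npz');cv2.imwrite('pics/w13.png',f['p'][:,:,::-1])
for n,lo,hi,x0,x1,y0,y1 in(('packet',148,163,-60,30,-70,20),('tin',97,110,-60,5,-8,70),('tile',95,114,12,60,-70,70)):
    m=(L[...,2]>lo)&(L[...,2]<hi)&(L[...,0]>x0)&(L[...,0]<x1)&(L[...,1]>y0)&(L[...,1]<y1);q=L[m];print(n,len(q),rect(q[:,:2]/1000),np.percentile(q,[2,98],axis=0).round(1),np.median(q[:,2]))
p,d,C,P=look('top13','top')
q=P[(abs(P[...,0]-.515)<.05)&(abs(P[...,1]+.096)<.05)&(P[...,2]>.145)&(P[...,2]<.17)];print(len(q),rect(q[:,:2]),np.median(q[:,2]))
E
```

```text
clock: 25.02
tcp_pos: [0.4556, 0.0075, 0.2899]
orientation: [0.003, -0.14, 0.99, -0.001]
wrist_force: [-0.8, 0.8, -1.0]
finger_gap: 0.0849
grip_force: 0.0
packet 2039 (array([-20.1, -33.2]), array([42.4, 55.9]), 89.9) [[-47.6 -52.9 149.7]
 [  5.4 -12.7 155.7]] 154.27630850014447
tin 2164 (array([-21. ,  22.9]), array([61.7, 52. ]), 90.0) [[-46.3  -6.3  99.6]
 [  3.7  52.8 105.8]] 104.28597143878352
tile 1717 (array([30.8,  1.9]), array([99.6, 39.5]), 88.6) [[ 12.9 -44.1 102.8]
 [ 48.9  48.6 109.3]] 104.43201664225305
0 (array([0., 0.]), array([0., 0.]), 0.0) nan
  return _methods._mean(a, axis=axis, dtype=dtype,
  ret = ret.dtype.type(ret / rcount)
```

View pics/w13.png

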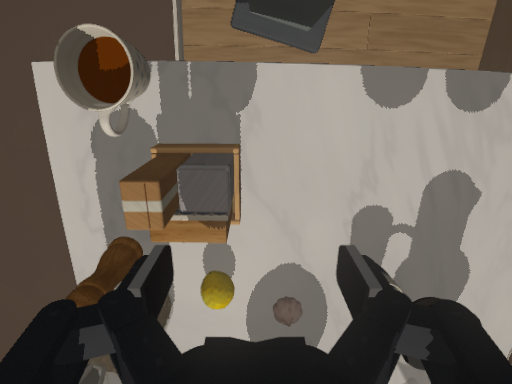

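The tile, tin (205,188) and packet (150,195) all stand upright in the crate at the expected floor-plus-height levels (154 mm packet top, 104 mm tin top). The mug, lemon and mill are undisturbed, and the gripper is clear.

```bash
python3 -c "
from workcell import env;print(env.hand_in())"
```

```text
the job is handed in; nothing more can be done
None
```

The packet was stood on end on the worktop, released and re-gripped from above; the tile, tin and packet now stand upright side by side in the crate, and the job was handed in at about 25 s.

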